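Stand a washed pump shaft in the keyed blow-off holder and blow it off

ROBOT

A 7-joint arm with a two-finger parallel gripper is mounted at the origin on a cart in front of the work surface, level with it; the furniture and walls round the work are solid. World frame = base frame: x ahead of the robot, y to its left, z up, the work surface at z = 0. Lengths are in m, angles in rad, forces in N, time in s.
With the tool pointing down it reaches from about 0.425 to 0.925 m from the base axis. Payload 6.8 kg.
Tool frame: the origin (TCP) lies midway between the tips of the shut fingers; the grasp point (between the pads) lies 19 mm behind it (bot.hold_point_z is the distance from the TCP to the grasp point, in m); z points along the fingers, y is the line along which they close (so a half turn about z gives the same grasp; the last joint's range is limited). The gripper opens to 85 mm and grips with 20 to 120 N. Pads are 22 mm wide; open, the fingers measure 114 mm over their backs; the gripper's body (76 mm by 85 mm) begins 54 mm behind the grasp point. The pads swing forward as they close: fully open they stand 13 mm farther back than shut.
Start: joints at [1.211, 0.477, 0.022, 1.555, -0.011, 1.109, -0.083], TCP at [0.168, -0.654, 0.231] pointing down, gripper open.
Joint ranges: [-2.96, 2.96], [-0.34, 2.1], [-1.41, 1.46], [0.24, 2.44], [-1.37, 4.51], [0.17, 1.92], [-2.96, 2.96]. Speed limits (rad/s): [2.39, 2.39, 3.14, 3.14, 3.14, 3.14, 3.14].

INTERFACE

Orientations are given as a unit quaternion [w, x, y, z].
In Python, from station import bot gives the robot as it stands. The module is installed in compiled form; this text tells all that it offers.
- The arm moves only by the tool step_arm, never from a script. Its argument "increments" is a list that holds one entry, the list of rows, each a list of 7 numbers: the opening, from -1 (shut) to 1 (fully open), then the shift along the tool's x, y, z in mm, then the turn, a rotation vector about the tool's x, y, z in degrees. In form: [[[grip, x, y, z, ax, ay, az], ...]]. A call has 1 to 10 rows; each row is the pose to reach, as a shift and turn from the pose commanded when the call began, along the tool's axes at that moment; what a row does not reach only later rows make up. A row lasts 1/12 s, in which the tool goes at most 41.7 mm and 7.16 degrees, less where a joint would pass 70% of its speed; a pose out of reach is approached as far as the arm can. A call with a gripper value outside its range is refused whole. The fingers move at their own pace and stop on an object; "force" is the grip in N (left out, the last holds). Time passes only in rows, so rows that repeat a pose let the fingers close. It gives the time, the measured TCP pose, the force, the opening and the grip force at its end, in the units of the state.
- bot.get_obs(): the state, without advancing time (a new reading comes with each control period).
- bot.read_camera(name): name is "scene" or "top" or "wrist"; returns a dict with "image" (384x512x3 uint8, red, green, blue), "camera_matrix" (3x3 intrinsics, pixels), "R" (3x3) and "t" (3): a world point X has camera coordinates R X + t. Camera axes: x right, y down, z forward; pixel columns grow to the right and rows downward; lengths in m; the calibration is good to about 2 mm. A picture is of the moment at which its call begins. There is no depth.
- bot.hand_in(): hands the job in; it is judged then, once.
The state is a dict: "t": time; "q": joint angles; "joint_vel": joint speeds; "joint_torque": joint torques, N m; "eef_pos": TCP position; "tool_rot": TCP orientation; "contact_force": force on the tool from outside, world axes, zero at the start; "torque": the same for the moment, N m; "gripper_width": opening from 0.0 (shut) to 1.0 (fully open); "grasp_force": force on a finger pad.
Only numpy, scipy, OpenCV 4.12 (cv2) and the standard library are available. Lean on these libraries where they do the work, as an engineer would, in place of code of your own. Each camera call takes 0.05 s, during which the arm holds its last target. There are 200 camera calls.

TASK

The pump parts have been washed and are draining on the sloping rack. Take the drive gear shaft (the one with the flat tang under its gear), stand it upright in the round holder of the blow-off stand, tang down, and turn it without forcing until the tang drops into the slot hidden at the bottom of the bore and the gear sits flat on the holder's rim, so that the air cannot spin it; then let go of it. Only then squeeze the air gun's trigger right in for about a second, release it, and leave the shaft standing there and the other two parts in the rack as they are.

Things in the scene. Friction and masses are not known exactly. Their poses are not given: they have to be found in the camera images.
- drive_shaft: Steel gear shaft, 129 mm long, 0.34 kg. Origin: centre of the gear's lower face; z along the shaft to its plain upper end. Gear 38 mm dia., z 0 to 26 mm; upper journal 16 mm dia., z 26 to 81 (grip here); lower journal 16 mm dia. down to z -36; flat tang from there to z -48, 14 mm wide along x, 6 mm thick along y. Longest part in the rack. Leans in it, upper end towards the robot
- idler_shaft: Steel idler gear shaft in the rack: same gear, but plain round ends without tang, and upper journal only 32 mm long. Origin and z as for the drive shaft. Stays where it is
- poppet: Dark valve poppet in the rack: round head 30 mm diameter, 22 mm high, with a 12 mm stem on top, 51 mm high over the plate in all. Origin: centre of the head's lower face. Stays where it is
- drain_rack: Draining rack, fixed: drip tray 130x276x12 mm and a drilled plate 66x250x6 mm sloping up away from the robot at 38 deg. Three 19 mm holes 80 mm apart along y, 53 mm above the bench; any part may be in any hole, standing square to the plate: its lower end hangs through the hole, so draw it out along its own axis (55 mm). Origin: underside, below the middle hole; x away from the robot
- blow_stand: Blow-off stand, fixed: base plate 160x218x8 mm with the round holder cup on its left (+y) half and an air gun, clamped on its side, on its right half. Origin: centre of the underside; x away from the robot. The cup turns stiffly on its base and stays put under light pressure; the direction of its slot differs each time and is not given: within 40 degrees either side of the stand's x axis
- holder_rim (a point): Centre of the holder cup's upper rim, 70 mm above the bench; axes as the stand's. Cup 33 mm outside; bore 18.5 mm with a lead-in 24 mm wide, 4.5 mm deep. 40 mm below the rim the bore has a flat floor with a slot across it, 9 mm wide, 11 mm deep, for the tang. With the tang on the floor the gear is 8 mm above the rim; with the tang in the slot the gear's lower face rests on the rim
- gun_grip (a point): Point at which to squeeze the air gun, 86 mm above the bench, open from above; axes as the stand's. The handle runs along x, 26 mm thick in y, 24 mm in z; the trigger lever, 62 mm long, 16 mm high, hinged at its far end, lies on its +y side; nozzle along +y. Here handle and trigger are 46 mm wide in y at rest, 35 mm squeezed; the point is the middle of the squeezed width
- air_trigger (a joint): Trigger lever of the air gun, a hinge about the vertical: 0 rad released, 0.24 rad fully squeezed; a spring returns it; about 9 N at the grip point squeezes it fully

How it is judged:
By the outcome, as a careful person would: the job done as asked, in the order asked, and still so for the second after the job is handed in, with the robot touching nothing.
It also fails if it takes over 64 s, if anything falls off the work surface, if the arm or the gripper's body presses on something with over 40 N, if the wrist force passes 120 N, or if a joint passes its speed limit or range.

## Working session

There is one attempt and no reset: what is moved stays moved. The work goes in short steps, Python scripts to look and compute and a tool call to move; the robot and the scene stay as the last step left them, time stands still between calls to the robot, and variables do not carry over. Pictures are saved under pics/ and viewed, at most 10 in all, crops included, and the job is handed in when it is done.

Besides the shell and the picture viewer there is one more tool, called after "Request:" as name(argument=value, ...) on one line, values as JSON. step_arm: Moves the arm, as the interface text tells. Its arguments: {"type":"object","properties":{"increments":{"type":"array"},"force":{"type":"number"}},"required":["increments"]}

```bash
mkdir -p pics; ls
python3 - <<'E'
from station import bot
import cv2,numpy as np
o=bot.get_obs(); print({k:np.round(v,3) if not isinstance(v,str) else v for k,v in o.items()}, bot.hold_point_z)
np.set_printoptions(precision=5,suppress=True)
d={}
for n in ["scene","top"]:
    c=bot.read_camera(n); cv2.imwrite(f"pics/{n}0.png",cv2.resize(c["image"][:,:,::-1],None,fx=1.5,fy=1.5,interpolation=cv2.INTER_CUBIC))
    d.update({n+"_K":c["camera_matrix"],n+"_R":c["R"],n+"_t":c["t"],n+"_im":c["image"]})
    print(n,c["camera_matrix"].tolist(),-c["R"].T@c["t"])
np.savez("cams.npz",**d)
E
```

```text
pics
{'t': np.float64(0.0), 'q': array([ 1.211,  0.478,  0.022,  1.556, -0.011,  1.109, -0.083]), 'joint_vel': array([ 0.   ,  0.003, -0.001, -0.   , -0.002,  0.   , -0.002]), 'joint_torque': array([ 1.0000e-03, -5.9644e+01,  1.6080e+00, -2.8119e+01,  1.2000e-02,
        9.0000e-03, -0.0000e+00]), 'eef_pos': array([ 0.168, -0.653,  0.23 ]), 'tool_rot': array([-0.001,  0.992,  0.126, -0.   ]), 'contact_force': array([ 0.196,  0.568, -0.772]), 'torque': array([-0.026,  0.035,  0.003]), 'grasp_force': np.float64(0.0), 'gripper_width': np.float64(0.998)} 0.0187
scene [[469.1745950656178, 0.0, 260.6292998862106], [0.0, 469.1745950656178, 192.7438920053186], [0.0, 0.0, 1.0]] [0.0459  0.39964 0.44909]
top [[349.6440932139133, 0.0, 259.0197271916826], [0.0, 349.6440932139133, 194.24926035356665], [0.0, 0.0, 1.0]] [ 0.47124 -0.19186  0.93222]
```

View pics/scene0.png

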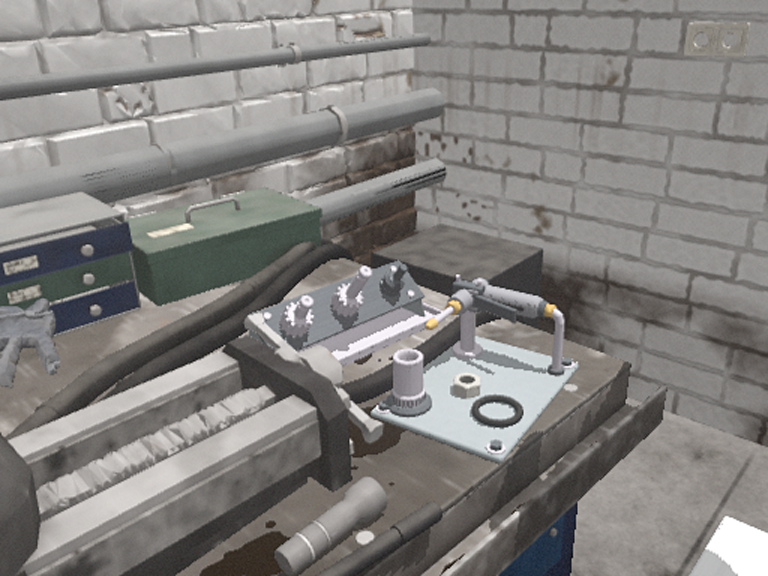

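View pics/top0.png

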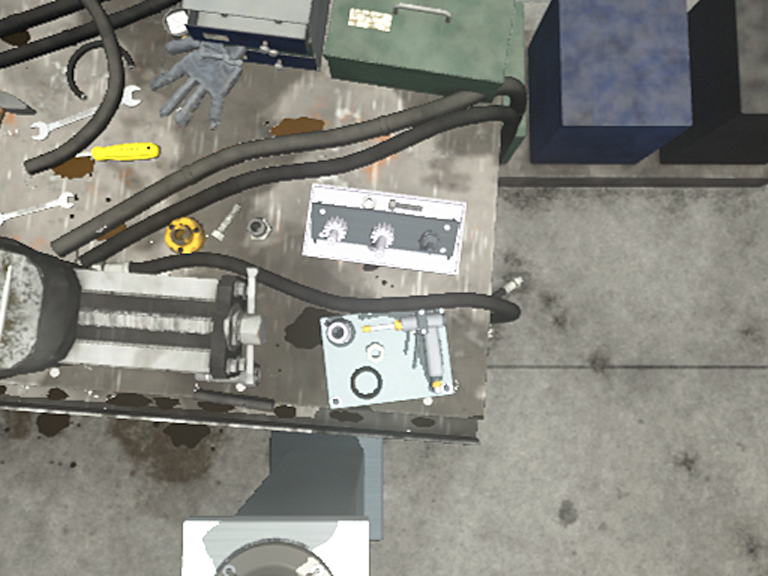

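Run:
```python
import cv2,numpy as np
d=np.load("cams.npz")
t=d["top_im"][118:273,198:316,::-1]; cv2.imwrite("pics/topc.png",cv2.resize(t,None,fx=3.8,fy=3.8,interpolation=cv2.INTER_CUBIC))
t=d["scene_im"][165:310,160:390,::-1]; cv2.imwrite("pics/scenec.png",cv2.resize(t,None,fx=3.4,fy=3.4,interpolation=cv2.INTER_CUBIC))
```

```text
(no output)
```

View pics/topc.png

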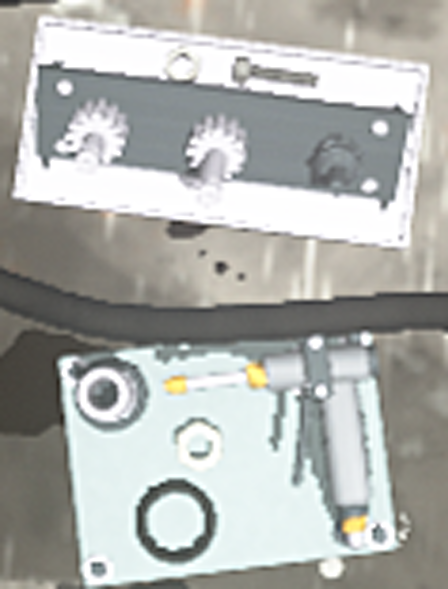

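View pics/scenec.png

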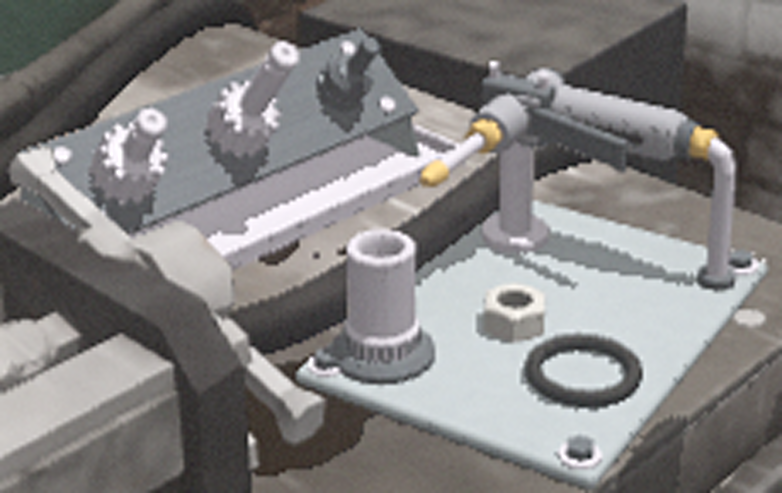

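```bash
cat > h.py <<'E'
import numpy as np,cv2
from scipy.optimize import least_squares
np.set_printoptions(precision=4,suppress=True)
d=dict(np.load("cams.npz"))
def top(p): return (np.array(p,float)+.5)/3.8-.5+[198,118]
def scn(p): return (np.array(p,float)+.5)/3.4-.5+[160,165]
def proj(n,X):
    c=np.atleast_2d(X)@d[n+"_R"].T+d[n+"_t"]; u=c@d[n+"_K"].T; return u[:,:2]/u[:,2:]
def ray(n,p):
    v=np.linalg.inv(d[n+"_K"])@[p[0],p[1],1]; return -d[n+"_R"].T@d[n+"_t"], d[n+"_R"].T@v
def atz(n,p,z):
    o,v=ray(n,p); return o+v*(z-o[2])/v[2]
def tri(obs):
    A=np.zeros((3,3));b=np.zeros(3)
    for n,p in obs:
        o,v=ray(n,p);v=v/np.linalg.norm(v);M=np.eye(3)-np.outer(v,v);A+=M;b+=M@o
    X=np.linalg.solve(A,b); return X,[(proj(n,X)[0]-p) for n,p in obs]
def fit(loc,obs):  # loc in body frame, obs [(cam,px)]
    def T(s): c,q=np.cos(s[2]),np.sin(s[2]); return np.array(loc)@np.array([[c,q,0],[-q,c,0],[0,0,1]])+[s[0],s[1],0]
    r=least_squares(lambda s:np.concatenate([proj(n,x)[0]-p for x,(n,p) in zip(T(s),obs)]),[.6,-.2,0])
    return r.x,r.fun.reshape(-1,2)
E
python3 - <<'E'
from h import *
for nm,pts,z in [("tray",[(40,16),(428,66),(409,248),(13,196)],.012),("stand",[(58,357),(376,336),(400,550),(84,588)],.008)]:
    P=np.array([atz("top",top(p),z) for p in pts]); print(nm,P[:,:2],"sides",[np.linalg.norm(P[i]-P[i-1]) for i in range(4)],"mean",P.mean(0))
    print(" yaw",[np.degrees(np.arctan2(*(a-b)[[1,0]]))for a,b in [(P[0],P[3]),(P[1],P[2])]],[np.degrees(np.arctan2(-(a-b)[0],(a-b)[1]))for a,b in [(P[0],P[1]),(P[3],P[2])]])
print("shaft end",tri([("top",top((208,190))),("scene",scn((286,55)))]))
print("rim",tri([("top",top((108,395))),("scene",scn((382,246)))]), atz("top",top((108,395)),.07),atz("scene",scn((382,246)),.07))
print("poppet end",tri([("top",top((334,183))),("scene",scn((369,47)))]))
print("idler end",tri([("top",top((91,160))),("scene",scn((151,122)))]))
print("gun hose collar",tri([("top",top((355,525))),("scene",scn((705,143)))]))
print("trig end",tri([("top",top((300,480))),("scene",scn((628,157)))]))
E
```

```text
tray [[ 0.7403 -0.0597]
 [ 0.7049 -0.3335]
 [ 0.5758 -0.3188]
 [ 0.612  -0.0424]] sides [np.float64(0.12944225964462297), np.float64(0.2760699344139765), np.float64(0.12991803296855972), np.float64(0.2787162766023311)] mean [ 0.6582 -0.1886  0.012 ]
 yaw [np.float64(-7.662912810892525), np.float64(-6.494887680863571)] [np.float64(-7.3671360810207975), np.float64(-7.462200776508842)]
stand [[ 0.4998 -0.0746]
 [ 0.5146 -0.2957]
 [ 0.3674 -0.3111]
 [ 0.3417 -0.0942]] sides [np.float64(0.15934443297667017), np.float64(0.22162957706623432), np.float64(0.14798487275372102), np.float64(0.2184071969104994)] mean [ 0.4309 -0.1939  0.008 ]
 yaw [np.float64(7.0583266621751015), np.float64(5.946096044248942)] [np.float64(3.8255296268974273), np.float64(6.766892780935564)]
shaft end (array([ 0.5997, -0.1807,  0.113 ]), [array([0.2647, 0.3157]), array([-0.5228, -0.0504])])
rim (array([ 0.4746, -0.1139,  0.0676]), [array([-0.3979, -0.5096]), array([0.9747, 0.0482])]) [ 0.4733 -0.1151  0.07  ] [ 0.4732 -0.1098  0.07  ]
poppet end (array([ 0.6083, -0.261 ,  0.0889]), [array([0.201 , 0.2552]), array([-0.3948, -0.0244])])
idler end (array([ 0.6237, -0.1042,  0.094 ]), [array([-0.3915, -0.4184]), array([0.7669, 0.1037])])
gun hose collar (array([ 0.3921, -0.2726,  0.0861]), [array([-0.085 , -0.1409]), array([ 0.2269, -0.0142])])
trig end (array([ 0.4187, -0.239 ,  0.0831]), [array([0.2556, 0.402 ]), array([-0.6661,  0.0204])])
```

```bash
cat >> h.py <<'E'
from scipy.spatial.transform import Rotation as Rn
def rq(q): return Rn.from_quat([q[1],q[2],q[3],q[0]])
def inc(o,p,R):
    r0=rq(o["tool_rot"]); s=r0.inv().apply(np.array(p)-o["eef_pos"])*1000
    return np.round(s,1), np.round((r0.inv()*R).as_rotvec(degrees=True),2)
def rot(z,y):  # tool z and closing axis y
    z=np.array(z)/np.linalg.norm(z); y=np.array(y)-np.dot(y,z)*z; y/=np.linalg.norm(y)
    return Rn.from_matrix(np.c_[np.cross(y,z),y,z])
E
python3 - <<'E'
from h import *
from station import bot
o=bot.get_obs(); c=bot.read_camera("wrist"); r0=rq(o["tool_rot"])
C=-c["R"].T@c["t"]; print("cam in tool",r0.inv().apply(C-o["eef_pos"]),"\naxes (x,y,z cols) in tool\n",r0.as_matrix().T@c["R"].T,c["camera_matrix"][0,0])
R=rot([0,0,-1],[0.0,-1,0])
print(R.as_matrix(),inc(o,[.42,-.1139,.30],R))
E
```

```text
cam in tool [ 0.0726  0.0004 -0.143 ] 
axes (x,y,z cols) in tool
 [[ 0.     -0.9586 -0.2848]
 [ 1.      0.0001 -0.0002]
 [ 0.0002 -0.2848  0.9586]] 321.46351806440947
[[ 1.  0.  0.]
 [ 0. -1.  0.]
 [ 0.  0. -1.]] (array([ 378.4, -459.6,  -68.9]), array([-0.09,  0.02, 14.43]))
```

Run:
```python
from h import *
from station import bot
o=bot.get_obs()
print(inc(o,[.474,-.185,.20],rot([0,0,-1],[1,0,0])))
```

```text
(array([ 413. , -377.3,   31. ]), array([ -0.07,  -0.05, -75.57]))
```

Request:
step_arm(increments=[[[1,413,-377,20,0,0,-75.6],[1,413,-377,20,0,0,-75.6],[1,413,-377,20,0,0,-75.6],[1,413,-377,20,0,0,-75.6],[1,413,-377,20,0,0,-75.6],[1,413,-377,20,0,0,-75.6],[1,413,-377,20,0,0,-75.6],[1,413,-377,20,0,0,-75.6],[1,413,-377,20,0,0,-75.6],[1,413,-377,20,0,0,-75.6]]])

```text
t: 0.98
eef_pos: [0.3966, -0.3034, 0.2164]
tool_rot: [0.0, 0.729, 0.684, -0.0]
contact_force: [1.7, -0.6, -0.3]
gripper_width: 1.001
grasp_force: 0.0
```

Run:
```python
from h import *
from station import bot
o=bot.get_obs()
print(inc(o,[.474,-.187,.135],rot([0,0,-1],[1,0,0])),o["q"])
```

```text
(array([121.1,  69.9,  81.4]), array([-0.  ,  0.02, -3.62])) [ 0.8728  0.2322 -0.3965  1.9621  0.1085  0.9673  0.361 ]
```

Request:
step_arm(increments=[[[1,121,70,30,0,0,-3.6],[1,121,70,30,0,0,-3.6],[1,121,70,30,0,0,-3.6],[1,121,70,81,0,0,-3.6],[1,121,70,81,0,0,-3.6],[1,121,70,81,0,0,-3.6],[1,121,70,81,0,0,-3.6],[1,121,70,81,0,0,-3.6]]])

```text
t: 1.65
eef_pos: [0.4745, -0.1904, 0.1364]
tool_rot: [0.001, 0.71, 0.704, 0.0]
contact_force: [0.1, 0.3, 1.1]
gripper_width: 0.999
grasp_force: 0.0
```

Run:
```python
from h import *
from station import bot
o=bot.get_obs(); c=bot.read_camera("wrist"); print(o["eef_pos"],o["tool_rot"],o["contact_force"])
np.savez("w1.npz",**c)
d["w_K"],d["w_R"],d["w_t"]=c["camera_matrix"],c["R"],c["t"]
p=proj("w",[.4737,-.1139,.07])[0]; print(p)
im=c["image"][:,:,::-1]; x,y=map(int,p)
x0,y0=max(x-32,0),max(y-32,0); cr=im[y0:y0+64,x0:x0+64].astype(float)
cr=np.clip((cr/255)**.6*255,0,255).astype(np.uint8)
a=cv2.resize(cr,(500,500),interpolation=cv2.INTER_CUBIC)
b=cv2.resize(im,None,fx=.58,fy=.58)
out=np.zeros((500,800,3),np.uint8); out[:,:500]=a; out[:b.shape[0],500:500+b.shape[1]]=b[:500,:300]; cv2.imwrite("pics/w1.png",out); print(x0,y0,cr.shape)
```

```text
[ 0.4745 -0.1904  0.1364] [0.0006 0.7098 0.7044 0.0001] [0.1135 0.2533 1.0845]
[249.4554  86.153 ]
217 54 (64, 64, 3)
```

View pics/w1.png

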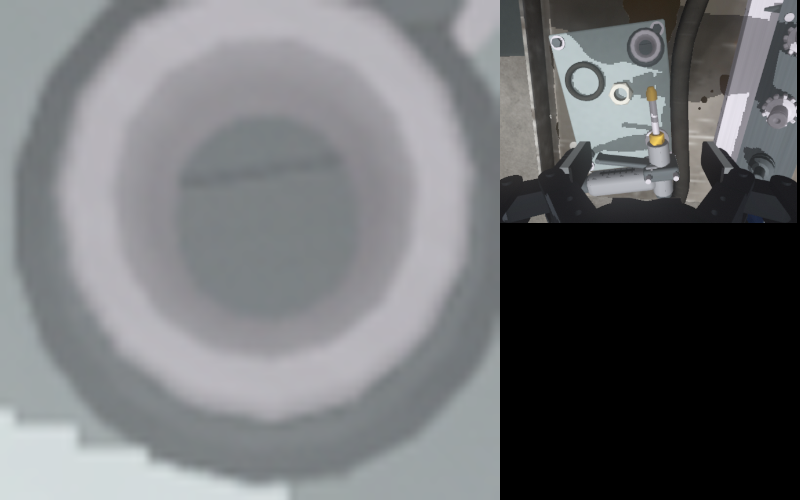

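Run:
```python
from h import *
w=np.load("w1.npz"); d["w_K"],d["w_R"],d["w_t"]=w["camera_matrix"],w["R"],w["t"]
f=lambda p:(np.array(p,float)+.5)*64/500-.5+[217,54]
rim=atz("w",f((264,197)),.07); print("rim",rim,"floor c",atz("w",f((267,217)),.03))
a,b=atz("w",f((180,187)),.03),atz("w",f((340,158)),.03); print(a,b,"slot az",np.degrees(np.arctan2(*(b-a)[[1,0]])))
print("cam",-w["R"].T@w["t"])
# stand fit from wrist image too: holes etc.; gun landmarks (full image px at .58 scale, offset 500)
g=lambda p:(np.array([p[0]-500,p[1]],float)+.5)/.58-.5
for n,p,z in [("plate +x+y corner",(664,20),.008),("plate -x+y",(550,38),.008),("-x? bolt",(557,42),.015),("gun collar yellow",(655,140),.086),("nozzle tip",(651,92),.086)]: print(n,atz("w",g(p),z))
```

```text
rim [ 0.4743 -0.1096  0.07  ] floor c [ 0.4744 -0.1097  0.03  ]
[ 0.4663 -0.107   0.03  ] [ 0.4813 -0.1045  0.03  ] slot az 9.27778835609185
cam [ 0.4752 -0.1182  0.2793]
plate +x+y corner [ 0.4996 -0.0751  0.008 ]
plate -x+y [ 0.3447 -0.0964  0.008 ]
-x? bolt [ 0.3566 -0.102   0.015 ]
gun collar yellow [ 0.4848 -0.2121  0.086 ]
nozzle tip [ 0.4803 -0.1566  0.086 ]
```

```bash
cat >> h.py <<'E'
yr=np.radians(-7.4); XR=np.array([np.cos(yr),np.sin(yr),0]); YR=np.array([-np.sin(yr),np.cos(yr),0])
S,C=np.sin(np.radians(38)),np.cos(np.radians(38)); AX=-S*XR+C*np.array([0,0,1]); RG=rot(-AX,-YR)
E
python3 - <<'E'
from h import *
from station import bot
e1,e2=atz("top",top((208,190)),.1155),atz("scene",scn((286,55)),.1155); print(e1,e2)
o=bot.get_obs(); base=np.array([.650,-.1865,.0515]); print(base+.081*AX)
print(AX,inc(o,base+.151*AX,RG),base+.151*AX)
E
```

```text
[ 0.6001 -0.1801  0.1155] [ 0.5946 -0.1767  0.1155]
[ 0.6005 -0.1801  0.1153]
[-0.6105  0.0793  0.788 ] (array([ 16.8,  83. , -33.6]), array([-31.89,  28.32,  93.03])) [ 0.5578 -0.1745  0.1705]
```

Request:
step_arm(increments=[[[1,0,0,-50,-31.9,28.3,93],[1,0,30,-50,-31.9,28.3,93],[1,17,83,-50,-31.9,28.3,93],[1,17,83,-50,-31.9,28.3,93],[1,17,83,-50,-31.9,28.3,93],[1,17,83,-50,-31.9,28.3,93],[1,17,83,-50,-31.9,28.3,93],[1,17,83,-50,-31.9,28.3,93],[1,17,83,-50,-31.9,28.3,93],[1,17,83,-50,-31.9,28.3,93]]])

```text
t: 2.53
eef_pos: [0.5575, -0.1751, 0.1874]
tool_rot: [0.017, 0.95, 0.19, 0.245]
contact_force: [0.3, -0.8, 0.7]
gripper_width: 0.999
grasp_force: 0.0
```

Run:
```python
from h import *
from station import bot
o=bot.get_obs(); base=np.array([.650,-.1865,.0515])
print(o["eef_pos"],o["q"],inc(o,base+.151*AX,RG))
```

```text
[ 0.5575 -0.1751  0.1874] [ 0.681   0.2454 -0.4172  2.1376 -0.3072  0.3372 -0.61  ] (array([-7.3, -2.6, 15. ]), array([-9.38,  8.37, 27.58]))
```

Request:
step_arm(increments=[[[1,-7,-3,15,-9.4,8.4,27.6],[1,-7,-3,15,-9.4,8.4,27.6],[1,-7,-3,15,-9.4,8.4,27.6],[1,-7,-3,15,-9.4,8.4,27.6],[1,-7,-3,15,-9.4,8.4,27.6],[1,-7,-3,15,-9.4,8.4,27.6]]])

```text
t: 3.03
eef_pos: [0.5583, -0.1728, 0.1727]
tool_rot: [0.013, 0.954, 0.01, 0.3]
contact_force: [-0.2, 0.1, -1.2]
gripper_width: 1.002
grasp_force: 0.0
```

Run:
```python
from h import *
from station import bot
o=bot.get_obs(); base=np.array([.650,-.1865,.0515])
print(o["eef_pos"],o["q"],inc(o,base+.151*AX,RG))
c=bot.read_camera("wrist"); np.savez("w2.npz",**c)
d["w_K"],d["w_R"],d["w_t"]=c["camera_matrix"],c["R"],c["t"]
print("pred end,base",proj("w",[base+.081*AX,base]))
cv2.imwrite("pics/w2.png",cv2.resize(c["image"][:,:,::-1],None,fx=1.5,fy=1.5,interpolation=cv2.INTER_CUBIC))
```

```text
[ 0.5583 -0.1728  0.1727] [ 0.1404  0.2133  0.1437  2.2823 -1.2777  0.1729 -0.0563] (array([-1.7,  1.7,  1.5]), array([-3.33,  2.99,  7.51]))
pred end,base [[260.1507 199.43  ]
 [263.4315 168.3434]]
```

View pics/w2.png

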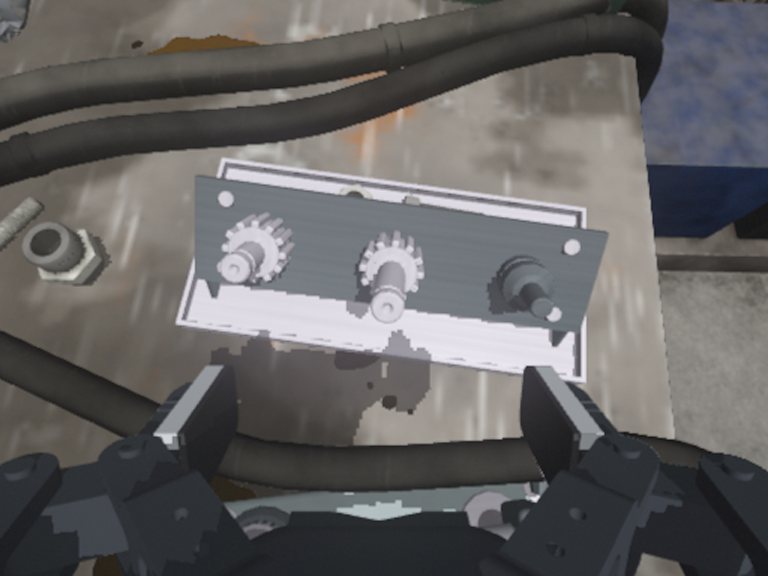

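Run:
```python
from h import *
from station import bot
w=np.load("w2.npz"); d["w_K"],d["w_R"],d["w_t"]=w["camera_matrix"],w["R"],w["t"]
f=lambda p:(np.array(p,float)+.5)/1.5-.5
W=("w",f((387,307))); T=("top",top((208,190))); Sc=("scene",scn((286,55)))
print(tri([W,T,Sc])[0],tri([W,T])[0],tri([W,Sc])[0])
for a,b,h in [((527,275),None,0)]: pass
print("idler",tri([("w",f((237,267))),("top",top((91,160))),("scene",scn((151,122)))])[0],"pop",tri([("w",f((541,305))),("top",top((334,183))),("scene",scn((369,47)))])[0])
o=bot.get_obs(); end=np.array([.599,-.1785,.1145])
t=np.radians(18); z=np.sin(t)*XR-np.cos(t)*np.array([0,0,1]); R18=rot(z,-YR)
G=end-.023*AX; print("TCP grasp",G+.019*z); P=G+.019*z+.07*AX
print(P,inc(o,P+[0,0,.03],R18))
```

```text
[ 0.5986 -0.1796  0.1134] [ 0.6043 -0.1797  0.0885] [ 0.5969 -0.1787  0.1143]
idler [ 0.6228 -0.103   0.095 ] pop [ 0.6078 -0.2609  0.0889]
TCP grasp [ 0.6189 -0.1811  0.0783]
[ 0.5761 -0.1755  0.1335] (array([ 8. ,  3.9, 18.1]), array([ -1.99, -17.1 ,   7.64]))
```

Request:
step_arm(increments=[[[1,8,4,18,-2,-17.1,7.6],[1,8,4,18,-2,-17.1,7.6],[1,8,4,18,-2,-17.1,7.6],[1,8,4,18,-2,-17.1,7.6],[1,8,4,18,-2,-17.1,7.6],[1,8,4,18,-2,-17.1,7.6]]])

```text
t: 3.58
eef_pos: [0.5793, -0.1748, 0.1635]
tool_rot: [0.013, 0.986, -0.056, 0.154]
contact_force: [1.5, 1.4, 0.4]
gripper_width: 1.002
grasp_force: 0.0
```

```bash
cat >> h.py <<'E'
def tilt(t):
    t=np.radians(t); z=np.sin(t)*XR-np.cos(t)*np.array([0,0,1]); return z,rot(z,-YR)
E
python3 - <<'E'
from h import *
from station import bot
o=bot.get_obs(); z,R=tilt(18); G=np.array([.599,-.179,.115])-.023*AX
print(o["eef_pos"],o["q"])
for k in (.07,.0): print(inc(o,G+.019*z+k*AX,R), G+.019*z+k*AX)
E
```

```text
[ 0.5793 -0.1748  0.1635] [-0.371   0.3697  0.7057  2.0688 -0.5561  0.5361 -0.9751]
(array([-11.9,   1.3,  27.3]), array([0.24, 0.22, 0.88])) [ 0.5761 -0.176   0.134 ]
(array([12.3,  1.4, 92.9]), array([0.24, 0.22, 0.88])) [ 0.6189 -0.1816  0.0788]
```

Request:
step_arm(increments=[[[1,-6,1,30,0,0,0.9],[1,0,1,60,0,0,0.9],[1,12,1,93,0,0,0.9],[1,12,1,93,0,0,0.9],[1,12,1,93,0,0,0.9],[1,12,1,93,0,0,0.9]]])

```text
t: 4.08
eef_pos: [0.6133, -0.1829, 0.0766]
tool_rot: [0.01, 0.986, -0.066, 0.154]
contact_force: [0.0, 0.2, 0.8]
gripper_width: 1.0
grasp_force: 0.0
```

Run:
```python
from h import *
from station import bot
o=bot.get_obs(); z,R=tilt(18); G=np.array([.599,-.179,.115])-.023*AX
print(o["eef_pos"],o["q"],o["contact_force"],inc(o,G+.019*z,R))
ims=[]
for n in ("scene","top"):
    c=bot.read_camera(n); im=c["image"][:,:,::-1]; p=proj(n,G)[0].astype(int); ims.append(cv2.resize(im[p[1]-50:p[1]+50,p[0]-50:p[0]+50],(400,400),interpolation=cv2.INTER_CUBIC))
c=bot.read_camera("wrist")
cv2.imwrite("pics/g1.png",np.hstack(ims))
```

```text
[ 0.6133 -0.1829  0.0766] [-0.1881  0.5403  0.5059  2.0346 -0.7603  0.4084 -0.8168] [0.02   0.1636 0.7792] (array([ 5.8, -2. , -0.5]), array([ 0.05,  0.25, -0.3 ]))
```

View pics/g1.png

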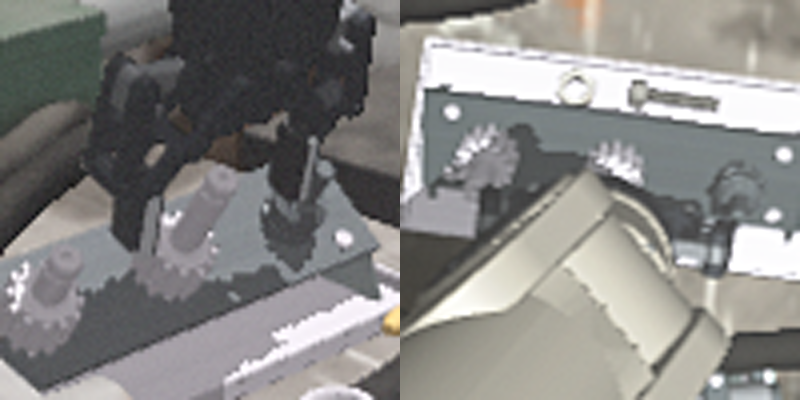

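Request:
step_arm(increments=[[[1,6,-2,0,0,0,0],[1,6,-2,0,0,0,0],[-1,6,-2,0,0,0,0],[-1,6,-2,0,0,0,0],[-1,6,-2,0,0,0,0],[-1,6,-2,0,0,0,0],[-1,6,-2,0,0,0,0],[-1,6,-2,0,0,0,0],[-1,6,-2,0,0,0,0],[-1,6,-2,0,0,0,0]]], force=80)

```text
t: 5.07
eef_pos: [0.6199, -0.1803, 0.0778]
tool_rot: [0.01, 0.986, -0.066, 0.153]
contact_force: [-0.4, -0.9, 0.6]
gripper_width: 0.166
grasp_force: 77.8
```

Run:
```python
from h import *
from station import bot
o=bot.get_obs(); z,R=tilt(18); G=np.array([.599,-.179,.115])-.023*AX
print(o["eef_pos"],o["q"],o["contact_force"],o["gripper_width"]*85,inc(o,G+.019*z,R))
print("extract 20,75 mm:",rq(o["tool_rot"]).inv().apply(AX)*20,rq(o["tool_rot"]).inv().apply(AX)*75)
```

```text
[ 0.6199 -0.1803  0.0778] [-0.2016  0.548   0.5164  2.0207 -0.7559  0.4191 -0.8303] [-0.4288 -0.9218  0.5938] 14.147996461775934 (array([-0.5,  1.4, -1.2]), array([ 0.08,  0.32, -0.25]))
extract 20,75 mm: [ -6.9457   0.0558 -18.7551] [-26.0462   0.2093 -70.3317]
```

Request:
step_arm(increments=[[[-1,-3.5,0,-9.4,0,0,0],[-1,-7,0,-18.8,0,0,0],[-1,-10.5,0,-28.1,0,0,0],[-1,-14,0,-37.5,0,0,0],[-1,-17.5,0,-46.9,0,0,0],[-1,-21,0,-56.3,0,0,0],[-1,-24.5,0,-65.6,0,0,0],[-1,-24.5,0,-65.6,0,0,0],[-1,-24.5,0,-65.6,0,0,0]]])

```text
t: 5.82
eef_pos: [0.5771, -0.1741, 0.1335]
tool_rot: [0.01, 0.986, -0.066, 0.154]
contact_force: [0.9, -0.0, -3.7]
gripper_width: 0.164
grasp_force: 78.0
```

Run:
```python
from h import *
from station import bot
o=bot.get_obs()
print(o["eef_pos"],o["q"],o["contact_force"],inc(o,o["eef_pos"]+[-.06,0.0,.10],tilt(-20)[1]))
R=rot(tilt(-20)[0],-YR)
```

```text
[ 0.5771 -0.1741  0.1335] [-0.3201  0.4107  0.6497  2.0933 -0.64    0.4807 -0.9155] [ 0.8795 -0.0323 -3.6841] (array([ -26.2,    7.9, -113.4]), array([ -0.04, -37.73,  -0.25]))
```

Run:
```python
from h import *
from station import bot
o=bot.get_obs(); z,R=tilt(-20)
print(inc(o,np.array([.474,-.111,.165])+[0,0,.058]+.019*z,R),np.array([.474,-.111,.165])+[0,0,.058]+.019*z)
```

```text
(array([ -89.7,  -48.9, -103.9]), array([ -0.04, -37.73,  -0.25])) [ 0.4676 -0.1102  0.2051]
```

Request:
step_arm(increments=[[[-1,-10,0,-40,0,-5,0],[-1,-15,0,-75,0,-10,0],[-1,-40,-15,-104,0,-16,0],[-1,-60,-35,-104,0,-22,0],[-1,-90,-49,-104,0,-28,-0.2],[-1,-90,-49,-104,0,-33,-0.2],[-1,-90,-49,-104,0,-37.7,-0.2],[-1,-90,-49,-104,0,-37.7,-0.2],[-1,-90,-49,-104,0,-37.7,-0.2],[-1,-90,-49,-104,0,-37.7,-0.2]]])

```text
t: 6.65
eef_pos: [0.4673, -0.1108, 0.2044]
tool_rot: [-0.011, 0.983, -0.065, -0.173]
contact_force: [0.2, -0.6, -2.4]
gripper_width: 0.164
grasp_force: 79.0
```

Run:
```python
from h import *
from station import bot
o=bot.get_obs(); z,R=tilt(-20)
print(o["eef_pos"],o["q"],o["contact_force"],inc(o,np.array([.474,-.111,.165])+[0,0,.058]+.019*z,R))
c=bot.read_camera("scene"); im=c["image"][:,:,::-1]
print(proj("scene",[[.474,-.111,.07],[.474,-.111,.165],[.474,-.111,.246],[.474,-.111,.117]]))
t=bot.read_camera("top")
a=cv2.resize(im[90:290,210:330],None,fx=3,fy=3,interpolation=cv2.INTER_CUBIC)
cv2.imwrite("pics/p1.png",a)
```

```text
[ 0.4673 -0.1108  0.2044] [-0.5128  0.5096  0.8493  1.8491 -0.316   1.3133 -1.2282] [ 0.2473 -0.56   -2.3666] (array([-0.1, -0.6, -0.8]), array([-0.02, -0.08, -0.11]))
[[272.1255 236.558 ]
 [271.1438 182.8252]
 [270.2191 132.2127]
 [271.6527 210.6796]]
```

View pics/p1.png

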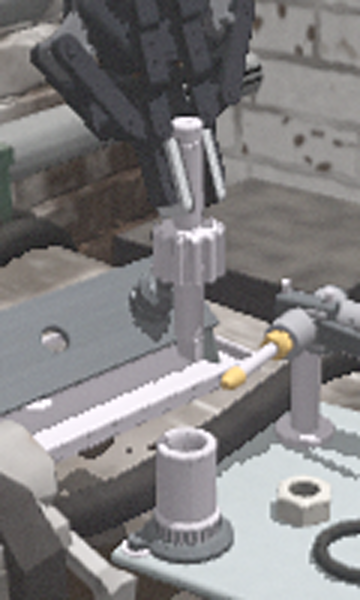

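Run:
```python
from h import *
from station import bot
c=bot.read_camera("scene"); im=c["image"].astype(int); b=d["scene_im"].astype(int)
df=np.abs(im-b).sum(2)
print("gray now"); print(im[196:222,264:284].mean(2).astype(int))
print("diff"); print(df[200:222,264:284])
```

```text
gray now
[[ 80  85  85 143 131 124 129 131 135 133 129 130 125 122 140 141 137 135
  156 184]
 [ 91  87  84 143 130 127 127 131 133 133 133 130 127 120 141 139 139 142
  117 168]
 [ 91  87 132 141 128 129 131 131 133 137 132 128 148 126 143 118 116  90
  146 177]
 [ 88  86 142 143 130 128 129 132 136 134 130 129 156 129 104  91  88 171
  189 193]
 [ 91  82 139 144 130 129 128 133 136 131 130 149 157 126 102 100  95 184
  189 186]
 [133 135 142 143 129 129 130 133 133 133 146 157 157 144 115 108 102 170
  194 178]
 [141 141 143 143 139 130 129 132 133 134 150 157 161 134 111 107 103 158
  226 231]
 [143 141 142 119 117 125 127 126 131 128 156 177 136 133 110 109 103 128
  167 191]
 [145 117 104 122  91 124 127 127 130 127 135 155 155 139 111 105 104 115
  121 133]
 [ 97 113 109 155 144 138 130 130 125 126 122 159 163 143 110 108 103 117
  123 124]
 [147 157 154 165 161 144 129 126 128 126 123 163 163 139 109 106 109 108
  123 130]
 [165 162 161 164 165 140 129 129 128 128 124 162 162 142 111 107 105 108
  151 246]
 [165 163 162 162 164 147 130 131 126 125 122 163 159 135 107 107 107 1
[... 2295 characters left out ...]
   6   7
    9   9]
 [  9  13   7   7  10   8   6   4   6   8   2   4   6   5   5   7   9   5
   10   2]
 [  2   8   9   2   8   9   2   9   6   6   5   7   4   8   6   7  10  16
    2   8]
 [  9   8   8   8   4   6   6   7   4  10   8   6   5   4   3   3   4   5
    5   4]
 [  6   7   5   5   5   4   4   5   5   2   6   3   6  10   7   4  10   1
    8   4]
 [  5   9   7   5   8   8   5   2   4   1  24   3   5   7   1  14   2   9
    9  10]
 [  9   7   9   3  12   8   4   6  16   3   5  14  15   6   1   7  12   2
    8  16]
 [ 10   5   4   5   8   8   0   9  12   2   9   3  11   4  10   5  10   4
   12  10]
 [  6   6   2   4  16   3   9   2   6   7  11   4   0   4  10   4  11   1
   13   8]]
```

```bash
cat >> h.py <<'E'
def pose(N,bz,yaw,t=-20,gz=.058):  # nominal shaft axis xy, gear base height, extra yaw
    Q=Rn.from_euler("z",yaw,degrees=True); z,R=tilt(t); z=Q.apply(z)
    return np.array([N[0],N[1],bz+gz])+.019*z, Q*R
E
python3 - <<'E'
from h import *
from station import bot
o=bot.get_obs()
for bz in (.165,.130,.117): print(bz,inc(o,*pose((.477,-.109),bz,16.4)))
print("down per 10mm", (Rn.from_euler("z",16.4,degrees=True)*tilt(-20)[1]).inv().apply([0,0,-10]))
E
```

```text
0.165 (array([ 3.3, -0.9, -1.3]), array([ -5.69,  -0.09, -15.5 ]))
0.13 (array([15.2, -0.8, 31.6]), array([ -5.69,  -0.09, -15.5 ]))
0.117 (array([19.6, -0.8, 43.8]), array([ -5.69,  -0.09, -15.5 ]))
down per 10mm [3.4202 0.     9.3969]
```

Request:
step_arm(increments=[[[-1,3.3,-0.9,-1.3,-1.9,0,-5.2],[-1,3.3,-0.9,-1.3,-3.8,0,-10.3],[-1,3.3,-0.9,-1.3,-5.7,0,-15.5],[-1,9,-0.9,15,-5.7,0,-15.5],[-1,15.2,-0.8,31.6,-5.7,0,-15.5],[-1,15.2,-0.8,31.6,-5.7,0,-15.5],[-1,17.5,-0.8,38,-5.7,0,-15.5],[-1,17.5,-0.8,38,-5.7,0,-15.5],[-1,17.5,-0.8,38,-5.7,0,-15.5]]])

```text
t: 7.55
eef_pos: [0.4711, -0.1101, 0.1635]
tool_rot: [0.014, 0.982, 0.077, -0.173]
contact_force: [-0.4, -0.5, -2.8]
gripper_width: 0.166
grasp_force: 79.2
```

Run:
```python
from h import *
from station import bot
o=bot.get_obs()
print(o["eef_pos"],o["q"],o["contact_force"],inc(o,*pose((.477,-.109),.117,16.4)))
c=bot.read_camera("scene"); b=d["scene_im"].astype(int)
cv2.imwrite("pics/p2.png",np.hstack([cv2.resize(c["image"][170:270,240:305,::-1],None,fx=6,fy=6,interpolation=cv2.INTER_CUBIC),cv2.resize(bot.read_camera("wrist")["image"][:,:,::-1],None,fx=.8,fy=1.5625)[:600]]) if 0 else cv2.resize(c["image"][170:270,235:310,::-1],None,fx=6,fy=6,interpolation=cv2.INTER_CUBIC))
```

```text
[ 0.4711 -0.1101  0.1635] [-0.5133  0.5413  0.7696  1.8863 -0.2506  1.196  -1.0394] [-0.4134 -0.5126 -2.7851] (array([ 1.7, -0.1,  6.1]), array([ 0.06, -0.03,  0.01]))
```

View pics/p2.png

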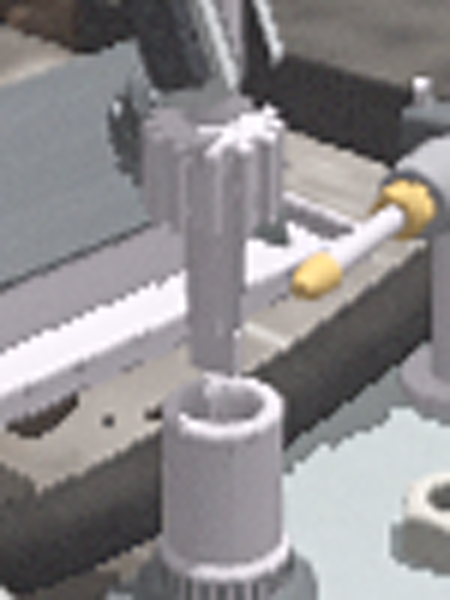

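Request:
step_arm(increments=[[[-1,-1,0.6,0.3,0,0,0],[-1,0.3,0.6,4,0,0,0],[-1,1.7,0.6,7.8,0,0,0],[-1,3,0.6,11.6,0,0,0],[-1,3,0.6,11.6,0,0,0],[-1,3,0.6,11.6,0,0,0]]])

```text
t: 8.1
eef_pos: [0.4696, -0.1106, 0.1507]
tool_rot: [0.014, 0.982, 0.078, -0.174]
contact_force: [-0.4, -0.1, -2.9]
gripper_width: 0.168
grasp_force: 79.2
```

```bash
cat > s.py <<'E'
from h import *
from station import bot
o=bot.get_obs(); print("t",round(o["t"],2),o["eef_pos"],"F",o["contact_force"],"M",o["torque"],"q",o["q"],"grip",o["gripper_width"],o["grasp_force"])
E
python3 s.py
```

```text
t 8.1 [ 0.4696 -0.1106  0.1507] F [-0.3954 -0.1227 -2.8653] M [ 0.1781 -0.5289 -0.0472] q [-0.5047  0.558   0.76    1.8975 -0.2613  1.1722 -1.0316] grip 0.1682611167479508 79.16879296302795
```

Request:
step_arm(increments=[[[-1,0.7,0,1.9,0,0,0],[-1,1.4,0,3.8,0,0,0],[-1,2,0,5.6,0,0,0],[-1,2.7,0,7.5,0,0,0],[-1,2.7,0,7.5,0,0,0]]])

```text
t: 8.52
eef_pos: [0.4696, -0.1106, 0.1426]
tool_rot: [0.014, 0.982, 0.078, -0.173]
contact_force: [0.3, -0.1, -4.0]
gripper_width: 0.165
grasp_force: 79.2
```

```bash
python3 s.py
```

```text
t 8.52 [ 0.4696 -0.1106  0.1426] F [ 0.3225 -0.079  -4.0325] M [ 0.084  -0.3751 -0.0175] q [-0.4994  0.5691  0.7537  1.9028 -0.269   1.157  -1.0271] grip 0.16472268913878885 79.16730165481567
```

Request:
step_arm(increments=[[[-1,0.7,0,1.9,0,0,0],[-1,1.4,0,3.8,0,0,0],[-1,2,0,5.6,0,0,0],[-1,2,0,5.6,0,0,0]]])

```text
t: 8.85
eef_pos: [0.4693, -0.1107, 0.1367]
tool_rot: [0.014, 0.982, 0.078, -0.174]
contact_force: [-1.3, -0.5, -4.6]
gripper_width: 0.169
grasp_force: 79.2
```

```bash
python3 s.py
```

```text
t 8.85 [ 0.4693 -0.1107  0.1367] F [-1.3472 -0.4919 -4.6286] M [-0.0858 -0.0976  0.0271] q [-0.4953  0.5774  0.7489  1.9068 -0.2745  1.1462 -1.0239] grip 0.16850603468154907 79.15858626365662
```

Request:
step_arm(increments=[[[-1,0.9,0,2.4,0,0,0],[-1,1.7,0,4.7,0,0,0],[-1,2.6,0,7.1,0,0,0],[-1,3.4,0,9.4,0,0,0],[-1,3.4,0,9.4,0,0,0]]])

```text
t: 9.27
eef_pos: [0.4693, -0.1106, 0.1264]
tool_rot: [0.014, 0.982, 0.078, -0.174]
contact_force: [-2.6, 0.0, -4.6]
gripper_width: 0.168
grasp_force: 79.1
```

```bash
python3 s.py
```

```text
t 9.27 [ 0.4693 -0.1106  0.1264] F [-2.5933  0.0451 -4.5628] M [-0.1193  0.0557 -0.0102] q [-0.4885  0.5921  0.7402  1.9129 -0.2845  1.1274 -1.0183] grip 0.16824345747328706 79.14634466171265
```

Request:
step_arm(increments=[[[-1,0,0,2,0,0,0],[-1,0.9,0,4,0,0,0],[-1,1.5,0,5.7,0,0,0],[-1,2.2,0,7.6,0,0,0],[-1,2.2,0,7.6,0,0,0]]])

```text
t: 9.68
eef_pos: [0.4692, -0.1107, 0.1188]
tool_rot: [0.014, 0.982, 0.078, -0.173]
contact_force: [-2.2, -0.8, -3.6]
gripper_width: 0.167
grasp_force: 79.2
```

```bash
python3 s.py
```

```text
t 9.68 [ 0.4692 -0.1107  0.1188] F [-2.1832 -0.7574 -3.6031] M [-0.1349  0.0168 -0.0574] q [-0.4833  0.6025  0.7338  1.918  -0.292   1.1124 -1.0139] grip 0.16742363752493286 79.15396213531494
```

Request:
step_arm(increments=[[[-1,0.3,0,1,0,0,0],[-1,0.6,0,2,0,0,0],[-1,0.9,0,2.9,0,0,0],[-1,0.9,0,2.9,0,0,0]]])

```text
t: 10.02
eef_pos: [0.4692, -0.1108, 0.116]
tool_rot: [0.014, 0.982, 0.078, -0.173]
contact_force: [-2.3, -0.7, -2.5]
gripper_width: 0.165
grasp_force: 79.2
```

```bash
python3 s.py
```

```text
t 10.02 [ 0.4692 -0.1108  0.116 ] F [-2.3448 -0.7443 -2.5317] M [-0.1459  0.0539  0.0295] q [-0.4814  0.6063  0.7315  1.9197 -0.2947  1.1071 -1.0122] grip 0.16462482873577935 79.1535222530365
```

Request:
step_arm(increments=[[[-1,0.3,0,1,0,0,0],[-1,0.6,0,2,0,0,0],[-1,0.9,0,2.9,0,0,0],[-1,0.9,0,2.9,0,0,0]]])

```text
t: 10.35
eef_pos: [0.4691, -0.1107, 0.1129]
tool_rot: [0.014, 0.982, 0.078, -0.173]
contact_force: [-2.1, -0.1, -3.2]
gripper_width: 0.165
grasp_force: 79.2
```

```bash
python3 s.py
```

```text
t 10.35 [ 0.4691 -0.1107  0.1129] F [-2.0743 -0.1333 -3.1811] M [-0.0507 -0.147   0.0375] q [-0.4793  0.6106  0.7288  1.9216 -0.2977  1.1014 -1.0105] grip 0.16503027398279962 79.15777444839478
```

Request:
step_arm(increments=[[[-1,0.3,0,1,0,0,0],[-1,0.6,0,2,0,0,0],[-1,0.8,0,2.5,0,0,0],[-1,0.8,0,2.5,0,0,0]]])

```text
t: 10.68
eef_pos: [0.469, -0.1107, 0.1104]
tool_rot: [0.014, 0.982, 0.078, -0.173]
contact_force: [-2.6, -0.1, -3.0]
gripper_width: 0.165
grasp_force: 79.2
```

```bash
python3 s.py
```

```text
t 10.68 [ 0.469  -0.1107  0.1104] F [-2.5779 -0.0691 -2.9808] M [-0.0876 -0.1472  0.0403] q [-0.4776  0.6142  0.7265  1.923  -0.3003  1.0967 -1.0091] grip 0.1649539106835724 79.16101813316345
```

Request:
step_arm(increments=[[[-1,0.3,0,0.9,0,0,0],[-1,0.6,0,1.7,0,0,0],[-1,0.6,0,1.7,0,0,0]]])

```text
t: 10.93
eef_pos: [0.4689, -0.1108, 0.1085]
tool_rot: [0.014, 0.982, 0.078, -0.173]
contact_force: [-1.2, 0.5, -3.7]
gripper_width: 0.165
grasp_force: 79.2
```

```bash
python3 s.py
```

```text
t 10.93 [ 0.4689 -0.1108  0.1085] F [-1.202   0.512  -3.7014] M [-0.092  -0.2259  0.0079] q [-0.4763  0.6169  0.725   1.9241 -0.3021  1.0933 -1.008 ] grip 0.1645891871889181 79.16345000267029
```

Request:
step_arm(increments=[[[-1,0.3,0,0.9,0,0,0],[-1,0.6,0,1.7,0,0,0],[-1,0.6,0,1.7,0,0,0]]])

```text
t: 11.18
eef_pos: [0.4689, -0.1108, 0.1068]
tool_rot: [0.014, 0.982, 0.078, -0.173]
contact_force: [-0.9, 0.0, -3.1]
gripper_width: 0.165
grasp_force: 79.2
```

```bash
python3 s.py
```

```text
t 11.18 [ 0.4689 -0.1108  0.1068] F [-0.9423  0.0432 -3.1367] M [-0.0175 -0.297   0.015 ] q [-0.475   0.6194  0.7234  1.9249 -0.3038  1.0902 -1.0071] grip 0.1651751844022796 79.16480898857117
```

Request:
step_arm(increments=[[[-1,0.3,0,0.9,0,0,0],[-1,0.6,0,1.7,0,0,0],[-1,0.6,0,1.7,0,0,0]]])

```text
t: 11.43
eef_pos: [0.4691, -0.1109, 0.1059]
tool_rot: [0.014, 0.982, 0.078, -0.173]
contact_force: [-2.3, 1.2, 7.5]
gripper_width: 0.166
grasp_force: 80.3
```

```bash
python3 s.py
```

```text
t 11.43 [ 0.4691 -0.1109  0.1059] F [-2.3369  1.1641  7.4842] M [ 0.2296  0.6036 -0.0545] q [-0.4739  0.6211  0.7227  1.9247 -0.3051  1.0892 -1.006 ] grip 0.16604665046718486 80.29207706451416
```

Request:
step_arm(increments=[[[0.2,0,0,0,0,0,0],[0.2,0,0,0,0,0,0],[0.2,0,0,0,0,0,0],[0.2,0,0,0,0,0,0],[0.2,0,0,-10,0,0,0],[0.2,0,0,-40,0,0,0],[0.2,0,0,-80,0,0,0],[0.2,0,0,-110,0,0,0],[0.2,0,0,-110,0,0,0]]])

```text
t: 12.18
eef_pos: [0.511, -0.1055, 0.2142]
tool_rot: [0.015, 0.983, 0.078, -0.168]
contact_force: [1.3, -0.6, 0.4]
gripper_width: 0.598
grasp_force: 0.0
```

Run:
```python
from h import *
from station import bot
o=bot.get_obs(); print(o["eef_pos"],o["contact_force"],o["gripper_width"])
c=bot.read_camera("scene"); t=bot.read_camera("top")
d2={"scene":c["image"],"top":t["image"]}; np.savez("after.npz",**d2)
a=cv2.resize(c["image"][150:300,225:350,::-1],(500,600),interpolation=cv2.INTER_CUBIC)
b=cv2.resize(t["image"][200:275,210:310,::-1],(300,225),interpolation=cv2.INTER_CUBIC)
e=cv2.resize(t["image"][120:195,205:305,::-1],(300,225),interpolation=cv2.INTER_CUBIC)
out=np.zeros((600,800,3),np.uint8); out[:,:500]=a; out[:225,500:]=e; out[300:525,500:]=b; cv2.imwrite("pics/f.png",out)
```

```text
[ 0.511  -0.1055  0.2142] [ 1.2508 -0.6315  0.4015] 0.5979395003466922
```

View pics/f.png

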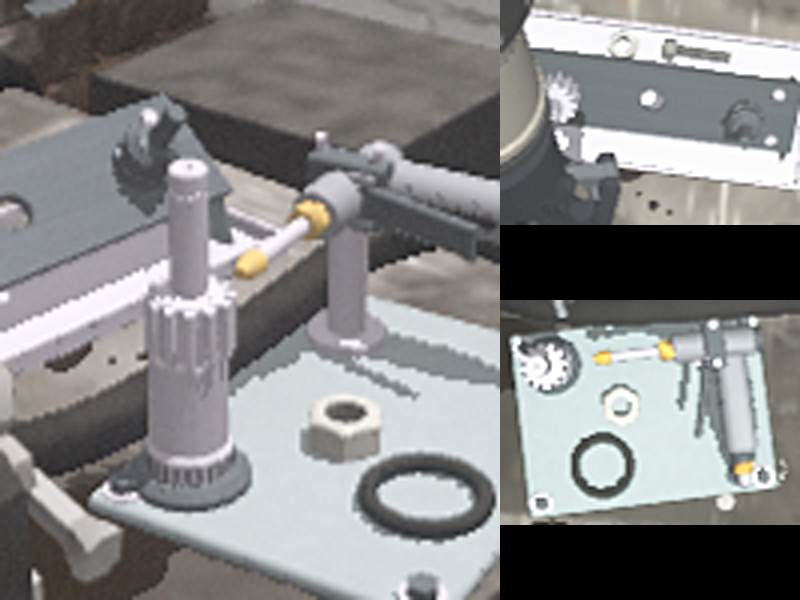

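Run:
```python
from h import *
t=np.load("after.npz")["top"].mean(2).astype(int)
np.set_printoptions(linewidth=250)
print("     ",np.arange(262,302))
for r in range(222,258,2): print(r,t[r,262:302])
for p in [(300,480),(328,485)]: print(tri([("top",top(p)),("scene",scn((627,153)))]))
for x,y in [(.4345,-.2674),(.4345,-.263)]: print(proj("top",[x,y,.086]),proj("scene",[x,y,.086]))
```

```text
[262 263 264 265 266 267 268 269 270 271 272 273 274 275 276 277 278 279 280 281 282 283 284 285 286 287 288 289 290 291 292 293 294 295 296 297 298 299 300 301]
222 [227 226 226 227 227 229 233 240 203 124 124 197 241 189 105 109  91 106 123 142 193 182 148 197 220 216 216 217 201 173 173 216 231 232 233 182 106 117 114 111]
224 [228 227 228 230 228 228 230 236 200 123 123 198 241 242 199 107 138 136 129 121 125 164 189 209 216 216 216 219 209 186 166 204 233 232 235 185  98 114 113 113]
226 [228 227 228 230 229 229 232 234 188 127 122 194 239 240 189  98 139 131 125 123  94 134 183 205 219 217 217 219 216 194 137 163 230 232 235 199 118 114 116 118]
228 [227 227 228 229 230 229 235 199 123 125 201 241 232 238 188  99 144 146 138 128 113 141 176 200 217 218 219 220 218 203 162 149 214 235 234 220 153 109 117 119]
230 [227 228 228 229 230 231 238 203 124 123 197 237 232 236 182 108 136 132 138 139 114 126 172 193 211 218 219 220 220 209 184 156 202 238 234 233 181 105 117 117]
232 [229 229 229 229 229 233 234 188 126 121 194 237 236 224 158 126 134 125 137 137 114 115 161 188 209 218
[... 1621 characters left out ...]
230 229 229 230 234 209 141 128 112  87 101 118 135 142 130 110 123 199 230 225 226 231 218 151]
254 [231 230 230 230 231 231 230 229 231 231 231 230 229 229 229 229 230 229 229 229 229 234 211 147 112  86 103 134 168 181 171 182 227 226 221 226 228 229 229 183]
256 [230 228 229 229 230 231 231 230 229 229 230 230 230 229 230 229 229 230 230 229 229 230 239 198  88  75 145 193 197 198 195 163 198 255 247 112 238 255 252 194]
(array([ 0.419 , -0.2387,  0.0854]), [array([0.2087, 0.3278]), array([-0.5425,  0.017 ])])
(array([ 0.4206, -0.2535,  0.0794]), [array([-1.1799, -1.8141]), array([ 2.9844, -0.1408])])
[[288.6988 237.8052]] [[344.5749 201.3607]]
[[286.87   237.8044]] [[343.2671 202.1987]]
```

Run:
```python
from h import *
from station import bot
o=bot.get_obs(); y=np.radians(7); R=rot([0,0,-1],[np.sin(y),-np.cos(y),0])
print(inc(o,[.4345,-.261,.20],R),o["q"])
```

```text
(array([-87.3, 142.7,  42.1]), array([ 0.42, 19.84,  2.06])) [-0.5156  0.5366  0.7821  1.7653 -0.2394  1.3174 -1.0605]
```

Request:
step_arm(increments=[[[0.2,-10,40,4,0.1,4,0.4],[0.2,-20,80,9,0.2,8,0.8],[0.6,-40,115,18,0.2,12,1.2],[1,-65,143,30,0.3,16,1.6],[1,-87,143,42,0.4,19.8,2],[1,-87,143,42,0.4,19.8,2],[1,-87,143,42,0.4,19.8,2],[1,-87,143,42,0.4,19.8,2]]])

```text
t: 12.95
eef_pos: [0.4335, -0.2604, 0.1985]
tool_rot: [-0.0, 0.998, 0.062, -0.002]
contact_force: [1.0, 0.6, 0.1]
gripper_width: 1.002
grasp_force: 0.0
```

Run:
```python
from h import *
from station import bot
o=bot.get_obs(); print(o["eef_pos"],o["tool_rot"],o["q"])
y=np.radians(7); R=rot([0,0,-1],[np.sin(y),-np.cos(y),0])
print(inc(o,[.4345,-.261,.12],R))
c=bot.read_camera("wrist"); d["w_K"],d["w_R"],d["w_t"]=c["camera_matrix"],c["R"],c["t"]
ux=np.array([np.cos(y),np.sin(y),0]); uy=np.array([-np.sin(y),np.cos(y),0])
P=np.array([.4345,-.261,.086]); g=c["image"].mean(2)
np.set_printoptions(linewidth=220)
for k in (-.02,-.01,0,.01,.02):
    s=np.arange(-.045,.0451,.002); px=proj("w",P+k*ux+s[:,None]*uy).astype(np.float32)
    v=cv2.remap(g.astype(np.float32),px[None,:,0],px[None,:,1],cv2.INTER_LINEAR)[0]
    print(k,px[0],px[-1]); print(v.astype(int))
print((s*1000).astype(int))
```

```text
[ 0.4335 -0.2604  0.1985] [-0.0004  0.9981  0.0615 -0.0023] [-0.264   0.3083  0.83    2.0259 -0.2813  0.9277 -0.7332]
(array([ 1.2,  0.8, 78.5]), array([-0.07,  0.25,  0.06]))
-0.02 [306.1032 206.5603] [199.3595 206.418 ]
[119 120 119 117 113 137 129 114 159 197 199 199 199 200 150 181 189 196 199 197 194 192 189 184 172 160 129 186 202 203 202 202 203 203 203 203 203 202 202 201 202 203 204 202 201 200]
-0.01 [306.696  195.2699] [198.8016 195.13  ]
[120 120 120 121 116 113 113 112 155 198 199 199 198 143 148 180 188 196 198 197 194 192 190 184 173 161 133 189 202 202 202 203 201 201 201 134 140 128 135 202 202 203 204 204 203 203]
0 [307.3017 183.7335] [198.2316 183.5959]
[116 118 119 118 118 116 116 118 166 199 200 201 200 148 141 177 188 195 197 196 194 192 190 184 173 160 132 186 202 202 202 203 204 197 127 138 122 192 202 203 203 202 202 202 203 204]
0.01 [307.9208 171.9427] [197.6491 171.8078]
[118 115 115 115 111 109 110 120 157 198 201 203 204 124 141 175 187 194 196 195 194 191 189 184 172 159 129 126 169 202 202 203 179 135 136 115 200 202 203 203 204 204 204 203 204 203]
0.02 [308.5536 159.8893] [197.0536 159.757 ]
[117 117 116 112 110 112 121 126 165 200 201 202 202 167 140 173 184 193 195 194 193 191 189 183 172 159 130 126 131 186 203 153 138 132 138 203 204 203 203 204 202 202 203 203 202 203]
[-45 -43 -40 -38 -36 -34 -32 -30 -28 -26 -24 -22 -20 -18 -16 -14 -12 -10  -8  -6  -4  -2   0   1   3   5   7   9  11  13  15  17  19  21  23  25  27  29  31  33  35  37  39  41  43  45]
```

Request:
step_arm(increments=[[[1,1,1.8,40,0,0.2,0],[1,1,1.8,75,0,0.2,0],[1,1,1.8,105,0,0.2,0],[1,1,1.8,120,0,0.2,0],[1,1,1.8,131,0,0.2,0],[1,1,1.8,131,0,0.2,0],[1,1,1.8,131,0,0.2,0]]])

```text
t: 13.58
eef_pos: [0.4352, -0.2627, 0.0678]
tool_rot: [0.0, 0.998, 0.062, -0.0]
contact_force: [0.7, 0.3, -0.8]
gripper_width: 1.001
grasp_force: 0.0
```

```bash
python3 s.py
python3 - <<'E'
# is the shaft still seated & lone? compare scene images around it
from h import *
from station import bot
c=bot.read_camera("scene")["image"].astype(int); a=np.load("after.npz")["scene"].astype(int)
print(np.abs(c-a)[185:275,255:290].sum(2).max(), np.abs(c-a)[185:275,255:290].mean())
E
```

```text
t 13.58 [ 0.4352 -0.2627  0.0678] F [ 0.6544  0.3109 -0.773 ] M [-0.0472 -0.007  -0.0146] q [-0.0929  0.5211  0.655   2.1147 -0.512   0.6659 -0.5356] grip 1.0011962127022875 0.0
268 13.383068783068783
```

Request:
step_arm(increments=[[[-1,0,0,0,0,0,0],[-1,0,0,0,0,0,0],[-1,0,0,0,0,0,0],[-1,0,0,0,0,0,0],[-1,0,0,0,0,0,0],[-1,0,0,0,0,0,0]]], force=35)

```text
t: 14.13
eef_pos: [0.4345, -0.2618, 0.0685]
tool_rot: [-0.001, 0.998, 0.062, 0.0]
contact_force: [-1.7, 4.9, 6.3]
gripper_width: 0.382
grasp_force: 39.5
```

```bash
python3 s.py
```

```text
t 14.13 [ 0.4345 -0.2618  0.0685] F [-1.7114  4.9039  6.3086] M [1.016  0.2687 0.0297] q [-0.0928  0.5182  0.6549  2.1164 -0.5127  0.667  -0.5349] grip 0.38189300204225535 39.53744173049927
```

Request:
step_arm(increments=[[[-1,0,0,0,0,0,0],[-1,0,0,0,0,0,0],[-1,0,0,0,0,0,0],[-1,0,0,0,0,0,0],[-1,0,0,0,0,0,0],[-1,0,0,0,0,0,0],[-1,0,0,0,0,0,0],[-1,0,0,0,0,0,0],[-1,0,0,0,0,0,0],[-1,0,0,0,0,0,0]]])

```text
t: 14.97
eef_pos: [0.4345, -0.2618, 0.0685]
tool_rot: [-0.001, 0.998, 0.062, 0.0]
contact_force: [-1.6, 3.6, 5.8]
gripper_width: 0.382
grasp_force: 39.5
```

Request:
step_arm(increments=[[[1,0,0,0,0,0,0],[1,0,0,0,0,0,0],[1,0,0,0,0,0,0],[1,0,0,0,0,0,0],[1,0,0,0,0,0,0],[1,0,0,0,0,0,0],[1,0,0,-40,0,0,0],[1,0,0,-80,0,0,0],[1,0,0,-120,0,0,0],[1,0,0,-150,0,0,0]]])

```text
t: 15.8
eef_pos: [0.4342, -0.2642, 0.2207]
tool_rot: [0.001, 0.998, 0.06, 0.001]
contact_force: [1.0, 0.5, -0.2]
gripper_width: 1.004
grasp_force: 0.0
```

Run:
```python
from h import *
from station import bot
o=bot.get_obs(); print(o["t"],o["eef_pos"],o["contact_force"],o["gripper_width"])
c=bot.read_camera("scene")["image"]; a=np.load("after.npz")["scene"]
# shaft edges: best shift of shaft patch vs seated picture
T=cv2.cvtColor(a[188:262,262:286],cv2.COLOR_RGB2GRAY); I=cv2.cvtColor(c[180:270,254:294],cv2.COLOR_RGB2GRAY)
m=cv2.minMaxLoc(cv2.matchTemplate(I,T,cv2.TM_CCOEFF_NORMED)); print("shaft match",m[1],np.array(m[3])-[8,8])
b=d["scene_im"]
for n,(x,y) in {"idler":(204,200),"poppet":(263,190)}.items():
    T=cv2.cvtColor(b[y-12:y+12,x-14:x+14],cv2.COLOR_RGB2GRAY); I=cv2.cvtColor(c[y-18:y+18,x-20:x+20],cv2.COLOR_RGB2GRAY)
    m=cv2.minMaxLoc(cv2.matchTemplate(I,T,cv2.TM_CCOEFF_NORMED)); print(n,m[1],np.array(m[3])-[6,6])
w=bot.read_camera("wrist"); d["w_K"],d["w_R"],d["w_t"]=w["camera_matrix"],w["R"],w["t"]
y=np.radians(7); uy=np.array([-np.sin(y),np.cos(y),0]); s=np.arange(-.03,.0401,.002)
px=proj("w",np.array([.4345,-.261,.086])+s[:,None]*uy).astype(np.float32)
print(cv2.remap(w["image"].mean(2).astype(np.float32),px[None,:,0],px[None,:,1],cv2.INTER_LINEAR)[0].astype(int))
```

```text
15.8 [ 0.4342 -0.2642  0.2207] [ 0.9588  0.5338 -0.1662] 1.0036209467023256
shaft match 0.844097375869751 [0 0]
idler 0.9990217089653015 [0 0]
poppet 0.9070765376091003 [0 0]
[184 199 200 202 201 200 111 166 182 192 199 198 197 195 192 189 180 168
 154 142 200 202 203 203 204 204 147 141 134 146 202 203 204 203 203 203]
```

Request:
step_arm(increments=[[[1,0,0,-10,0,0,0],[1,0,0,-10,0,0,0],[1,0,0,-10,0,0,0]]])

```text
t: 16.15
eef_pos: [0.434, -0.2628, 0.2275]
tool_rot: [-0.0, 0.998, 0.061, -0.0]
contact_force: [0.2, -0.3, -0.4]
gripper_width: 1.0
grasp_force: 0.0
```

```bash
python3 -c "
from station import bot
print(bot.hand_in())"
```

```text
the job is handed in; nothing more can be done
None
```

The job is handed in at about 16 s. The drive shaft stands tang-down in the holder with its gear on the rim and was let go before the trigger was held right in for about a second and released; the images showed the other two parts unmoved in the rack, but `hand_in()` gave no verdict.

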